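# Set the isolator, then switch the selector of a bench changeover unit

### The arm

A 6-joint arm with a two-finger parallel gripper is mounted at the origin on the work surface. World frame = base frame: x ahead of the robot, y to its left, z up, the work surface at z = 0. Lengths are in m, angles in rad, forces in N, time in s.
With the tool pointing down it reaches from about 0.3 to 0.775 m from the base axis. Payload 14.6 kg.
Tool frame: the origin (TCP) lies at the very end of the fingers, on their centre line; the grasp point (between the pads) lies 19 mm behind it; z points along the fingers, y is the line along which they close (so a half turn about z gives the same grasp; the last joint's range is limited). The gripper opens to 85 mm and grips with 20 to 120 N. Pads are 22 mm wide; open, the fingers measure 114 mm over their backs; the gripper's body (76 mm by 85 mm) begins 54 mm behind the grasp point. The pads swing forward as they close: fully open they stand 13 mm farther back than shut.
Start: joints at [-1.28, 0.3, 1.521, -0, 1.321, -0.067], TCP at [0.193, -0.515, 0.231] pointing down, gripper open.
Joint ranges: [-3.03, 3.03], [-0.79, 2.21], [0.23, 2.52], [-1.04, 4.18], [0, 3.07], [-2.55, 2.55]. Speed limits (rad/s): [2.22, 2.22, 2.57, 3.14, 3.14, 3.14].

### API

Orientations are given as a unit quaternion [w, x, y, z].
In Python, from station import manip, snapshot, order gives the robot as it stands. The module is installed in compiled form; this text tells all that it offers.
- The arm moves only by the shell command python3 -m jog 'ROWS' [OPENING] [FORCE]. ROWS is JSON, a list of rows, each an object with "travel": the shift along the world's x, y, z in cm, a list of three; "angular": the turn, a rotation vector about the world's x, y, z in rad, a list of three. In form: [{"travel": [x, y, z], "angular": [wx, wy, wz]}, ...]. A call has 1 to 12 rows; each row is the pose to reach, as a shift and turn from the pose commanded when the call began; what a row does not reach only later rows make up. A row lasts 1/10 s, in which the tool goes at most 50 mm and 8.59 degrees, less where a joint would pass 70% of its speed; a pose out of reach is approached as far as the arm can. A call with a gripper value outside its range is refused whole. OPENING is the closure, from 0 (fully open) to 1 (shut), set as the call begins (- or left out, the last holds). The fingers move at their own pace and stop on an object; FORCE is the grip in N (left out, the last holds). Time passes only in rows, so rows that repeat a pose let the fingers close. It gives the time, the measured TCP pose, the force, the opening and the grip force at its end, in the units of the state.
- manip.get_obs(): the state, without advancing time (a new reading comes with each control period).
- snapshot(name): name is "side" or "top"; returns a dict with "color" (420x560x3 uint8, red, green, blue), "z_map" (420x560 float32, m along the optical axis (not along the pixel's ray), 0 where there is no reading), "K" (3x3 intrinsics, pixels), "R" (3x3) and "t" (3): a world point X has camera coordinates R X + t. Camera axes: x right, y down, z forward; pixel columns grow to the right and rows downward; lengths in m; the calibration is good to about 2 mm. A picture is of the moment at which its call begins.
- order.sign_off(): hands the job in; it is judged then, once.
The state is a dict: "t": time; "joint_positions": joint angles; "joint_velocities": joint speeds; "tau": joint torques, N m; "ee_pos": TCP position; "tool_rot": TCP orientation; "contact_force": force on the tool from outside, world axes, zero at the start; "torque": the same for the moment, N m; "gripper_width": opening from 0.0 (shut) to 1.0 (fully open); "gripper_force": force on a finger pad.
Only numpy, scipy, OpenCV 4.12 (cv2) and the standard library are available. Lean on these libraries where they do the work, as an engineer would, in place of code of your own. Each camera call takes 0.05 s, during which the arm holds its last target. There are 200 camera calls.

### The job

On the bench changeover unit, turn the isolator lever (the left one as the robot faces it, with the thin round-topped post) clockwise until it is fully home against its cushioned stop, and let it go; this frees the interlock. Then turn the selector lever (the right one, with the thick flat-topped post) clockwise until its post stands over the small round boss on the front bracket, and let go of it there. Work gently by feel: never lean hard on the stop or force a lever that is still locked, and leave the loose stock lying around where it is.

Things in the scene. Friction and masses are not known exactly. Their poses are not given: they have to be found in the camera images.
- rig: The changeover unit, fixed on the bench: grey casing 150 x 270 mm (x, y), top 60 mm above the bench, on a base plate 170 x 290 mm. Origin: centre of its underside. x points away from the robot side (pipes leave its +x face), y to its left, z up. Two upright stems 130 mm apart carry the levers: isolator at y +65 mm, selector at y -65 mm, both at x 0.
- iso_handle: Isolator lever, a flat bar 18 mm wide, 10 mm thick. Origin on its stem axis, 68 mm above the bench (the bar's underside); the bar points along its own -x. At the start it points 0 to 15 degrees clockwise (from above) of the rig's -x. It turns clockwise, towards the rig's +y, and stays where it is left.
- stop_buffer: The isolator's cushioned stop, a sprung block (12 x 20 x 14 mm) hidden in the casing, 40 mm from the isolator's axis; origin on that axis. From first touch the force at the isolator's post grows by about 4 N per mm of post travel. Press it some 6 to 12 N above the friction; over 20 N at the post is abuse.
- sel_handle: Selector lever, a flat bar 18 mm wide, 10 mm thick with a pointed nose. Origin on its stem axis, 68 mm above the bench; the bar points along its own -y. At the start it points to the rig's -y. Once free it turns 90 degrees clockwise (from above) to its end place, at the rig's -x; a hard stop lies 3 degrees beyond. It stays where it is left, and then locks the isolator.
- iso_axis (a point): Point on the isolator's upright turning axis, 106 mm above the bench. The lever is clamped on its stem at an unknown angle: the home stop is met somewhere between 52 and 120 degrees clockwise of the rig's -x, and can only be felt.
- sel_axis (a point): Point on the selector's upright turning axis, 106 mm above the bench. Unless the isolator is within about 5 degrees of its home stop, a hidden lock blocks the selector after some 4 degrees (5 mm at the post) of free play; over 20 N at the post against the lock is abuse.
- iso_grip (a point): Centre of the isolator's upright round post: 16 mm diameter, from 78 to 128 mm above the bench with a rounded top, 75 mm from the axis; this point 106 mm above the bench. Moves with the lever. About 2.7 N here overcomes the steady friction.
- sel_grip (a point): Centre of the selector's upright round post: 22 mm diameter, flat top, from 78 to 128 mm above the bench, 75 mm from the axis; this point 106 mm above the bench. Moves with the lever. About 3.3 N here overcomes the steady friction.
- iso_mid (a point): Fixed to the rig: where the isolator's post stands 86 degrees clockwise of the rig's -x, the middle of the span in which the home stop may lie; 106 mm above the bench.
- sel_end (a point): Fixed to the rig: where the centre of the selector's post must finally stand, 106 mm above the bench, 75 mm from the selector's axis along the rig's -x, straight above the small round boss (14 mm) on the bracket at the front edge of the casing.
- cap_mid (a point): Chrome tap cap, 34 mm across, 18 mm high, loose on top of the casing between the stems, towards the back. Centre. Leave alone.
- coupling_mid (a point): Brass lock nut, ring 30 mm across, 14 mm high, loose on top of the casing at its back right corner. Centre. Leave alone.
- putty_mid (a point): Jar of putty, 76 mm across, 60 mm high, loose on the bench to the left. Centre. Leave alone.
- carton_mid (a point): Small cardboard carton, 90 x 70 x 55 mm, loose on the bench to the right. Centre. Leave alone.
- spanner_mid (a point): Steel spanner 180 mm long lying on the bench to the front right. Middle. Leave alone.
- tee_mid (a point): Brass pipe tee, 70 mm long, 28 mm high, lying on the bench to the front left. Centre. Leave alone.

How it is judged:
On the way, in this order (a step that is already met when the one before it is completed fails the run):
1. the isolator lever is turned home: it bears on its cushioned stop with more than 2 N (contact force between iso_handle and stop_buffer above 2 N), for 0.1 s.
2. then the selector's post is brought within 9 mm of its end place over the boss (horizontal distance between sel_grip and sel_end below 0.009 m), for 0.2 s.
At the end, for the whole second after the job is handed in: The selector's post stands within 9 mm of its end place over the boss, the isolator's post stands within 54 mm of the middle of its home span (the interlock holds it home), and both levers are at rest (horizontal distance between sel_grip and sel_end below 0.009 m and horizontal distance between iso_grip and iso_mid below 0.054 m and angular speed of each of sel_handle, iso_handle below 0.05 rad/s); the robot touches nothing.
It fails at once if the isolator is pressed on its stop with more than 40 N at the stop (about 20 N at the post) (contact force between iso_handle and stop_buffer above 40 N).
It fails at once if the locked selector is forced: more than 25 N on the interlock (about 25 N at the post) (contact force between sel_handle and iso_handle above 25 N).
It fails at once if a loose bystander is moved by more than 20 mm (distance of any of cap_mid, coupling_mid, putty_mid, carton_mid, spanner_mid, tee_mid from where it was at the start of the episode above 0.02 m).
It also fails if it takes over 72 s, if anything falls off the work surface, if the arm or the gripper's body presses on something with over 40 N, if the wrist force passes 120 N, or if a joint passes its speed limit or range.

## Working session

There is one attempt and no reset: what is moved stays moved. The work goes in short steps, Python scripts to look and compute and a shell command to move; the robot and the scene stay as the last step left them, time stands still between calls to the robot, and variables do not carry over. Pictures are saved under pics/ and viewed, at most 10 in all, crops included, and the job is handed in when it is done.

```bash
mkdir -p pics; python3 - <<'E'
from station import manip, snapshot
import cv2, numpy as np
for n in("top","side"):
    s=snapshot(n); cv2.imwrite(f"pics/{n}0.png",s["color"][:,:,::-1]); np.savez(f"{n}0.npz",**s)
    print(n,s["K"].tolist(),np.round(s["R"],3).tolist(),s["t"])
o=manip.get_obs(); print(o)
E
```

```text
top [[436.14611659370144, 0.0, 276.2100687632956], [0.0, 436.14611659370144, 216.45940073015845], [0.0, 0.0, 1.0]] [[0.006, -1.0, 0.017], [-0.998, -0.007, -0.066], [0.066, -0.017, -0.998]] [0.00299286 0.54180789 0.99362517]
side [[419.3742364924586, 0.0, 285.507312859327], [0.0, 419.3742364924586, 206.15514005485412], [0.0, 0.0, 1.0]] [[-0.995, -0.095, -0.003], [-0.046, 0.51, -0.859], [0.083, -0.855, -0.512]] [0.53971526 0.11022666 0.95999149]
{'t': 0.1, 'joint_positions': array([-1.27960587e+00,  3.00433200e-01,  1.52154616e+00, -6.71052319e-07,
        1.32071966e+00, -6.66114017e-02]), 'joint_velocities': array([-0.00090637, -0.00200605,  0.00039569, -0.00046767,  0.00150879,
        0.00196421]), 'tau': array([ 3.72812565e-04, -5.44380569e+01, -3.62369657e+01, -7.57750104e-05,
        3.01028784e-03, -1.89184902e-05]), 'ee_pos': array([ 0.19254547, -0.51495549,  0.23075688]), 'tool_rot': array([-5.49661476e-04,  9.84039699e-01,  1.77948208e-01, -6.23090598e-05]), 'contact_force': array([ 0.07629082,  0.03334573, -0.54810143]), 'torque': array([ 0.07928153,  0.00300786, -0.01099996]), 'gripper_force': 0.0, 'gripper_width': 1.0026894336016623}
```

View pics/top0.png

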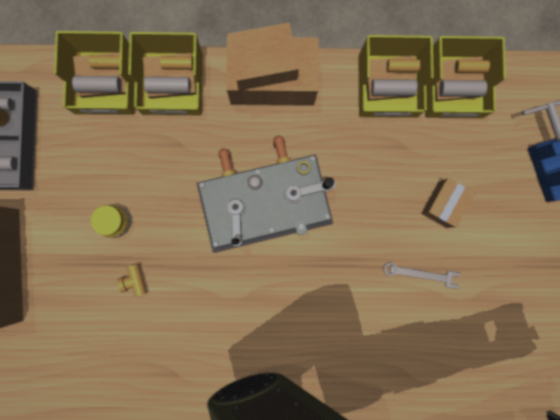

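View pics/side0.png

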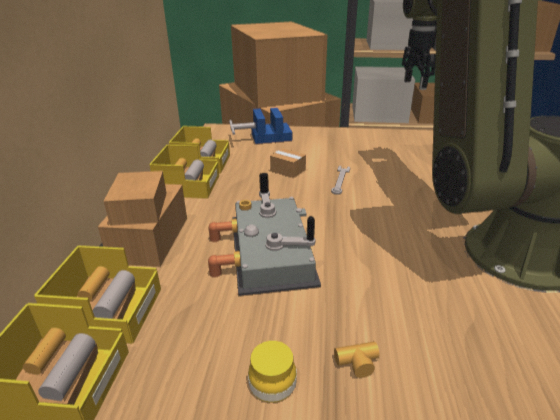

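The top view shows the isolator stem at about (236,207) with its post at (237,241). The selector stem is at (293,193) with its post at (329,183), and the boss is at (301,229). The side view agrees. Next I fit the casing and posts from depth.

```bash
cat > h.py <<'E'
import numpy as np, cv2
from station import manip, snapshot
def cloud(s):
    z=s["z_map"]; v,u=np.indices(z.shape); K=s["K"]
    c=np.stack([(u-K[0,2])/K[0,0]*z,(v-K[1,2])/K[1,1]*z,z],-1)
    return (c-s["t"])@s["R"]
def ray(s,u,v,h):
    d=s["R"].T@np.linalg.solve(s["K"],[u,v,1.]); o=-s["R"].T@s["t"]
    return o+d*(h-o[2])/d[2]
E
python3 - <<'E'
from h import *
s=np.load("top0.npz"); P=cloud(s); ok=s["z_map"]>0
box=np.zeros(ok.shape,bool); box[140:260,185:345]=1
m=ok&box&(abs(P[...,2]-.06)<.006)
m=cv2.morphologyEx(m.astype(np.uint8),cv2.MORPH_OPEN,np.ones((3,3)))
c=max(cv2.findContours(m,0,2)[0],key=cv2.contourArea)
w=np.array([ray(s,*p,.06)[:2] for p in c[:,0]],np.float32)
print("casing",cv2.minAreaRect(w))
for n in("top","side"):
    s=np.load(n+"0.npz");P=cloud(s)
    near=(s["z_map"]>0)&(np.hypot(P[...,0]-.5,P[...,1]-.02)<.2)
    m=(near&(P[...,2]>.09)&(P[...,2]<.14)).astype(np.uint8)
    k,l,st,ce=cv2.connectedComponentsWithStats(m)
    for i in range(1,k):
        if st[i,4]>8:
            q=P[l==i]; t=q[q[:,2]>q[:,2].max()-.006]; print(n,st[i],q.mean(0).round(4),q.max(0).round(3),"top",t.mean(0).round(4),len(t))
s=np.load("top0.npz")
for u,v,h in[(236,207,.085),(293,193,.085),(301,229,.06),(237,241,.128),(329,183,.128)]: print(ray(s,u,v,h).round(4), cloud(s)[v,u].round(3))
cv2.imwrite("pics/crop.png",cv2.resize(s["color"][140:260,185:345,::-1],None,fx=5,fy=5,interpolation=2))
E
```

```text
casing ((0.5658770203590393, 0.0316929891705513), (0.16573043167591095, 0.26871785521507263), 14.051770210266113)
top [323 177  12  12 110] [ 0.6066 -0.1003  0.123 ] [ 0.618 -0.091  0.131] top [ 0.6082 -0.1016  0.1276] 76
top [231 238   9   7  51] [0.4833 0.0923 0.1275] [0.49  0.101 0.136] top [0.4837 0.0936 0.1323] 30
side [259 173  10  17 143] [ 0.6052 -0.0932  0.1124] [ 0.617 -0.086  0.129] top [ 0.606  -0.0964  0.127 ] 41
side [307 216   8  22 152] [0.4813 0.101  0.1143] [0.489 0.107 0.135] top [0.4817 0.099  0.1323] 27
[0.5572 0.095  0.085 ] [0.557 0.095 0.084]
[ 0.5887 -0.0284  0.085 ] [ 0.588 -0.028  0.087]
[ 0.5115 -0.0479  0.06  ] [ 0.511 -0.047  0.066]
[0.4833 0.0888 0.128 ] [0.483 0.089 0.129]
[ 0.6051 -0.101   0.128 ] [ 0.605 -0.101  0.129]
```

View pics/crop.png

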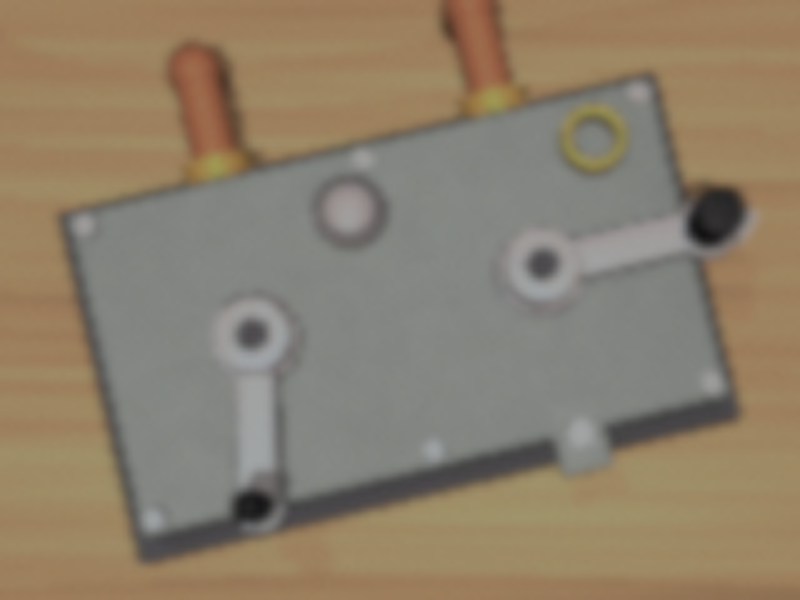

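The rig yaw is about 14.1°. In metres:

| Point | x | y |
|---|---|---|
| Isolator axis | 0.557 | 0.096 |
| Isolator post | 0.483 | 0.0925 |
| Selector axis | 0.5887 | -0.029 |
| Selector post | 0.606 | -0.1015 |
| Selector end place | 0.516 | -0.048 |

First I move above the isolator post, with the tool y axis along its tangent (yaw about 93°).

```bash
python3 -m jog '[{"travel":[5,10,2],"angular":[0,0,0.14]},{"travel":[29,60.8,2],"angular":[0,0,1.5]},{"travel":[29,60.8,2],"angular":[0,0,1.5]},{"travel":[29,60.8,2],"angular":[0,0,1.5]},{"travel":[29,60.8,2],"angular":[0,0,1.5]},{"travel":[29,60.8,2],"angular":[0,0,1.5]},{"travel":[29,60.8,2],"angular":[0,0,1.5]},{"travel":[29,60.8,2],"angular":[0,0,1.5]},{"travel":[29,60.8,2],"angular":[0,0,1.5]},{"travel":[29,60.8,2],"angular":[0,0,1.5]},{"travel":[29,60.8,2],"angular":[0,0,1.5]},{"travel":[29,60.8,2],"angular":[0,0,1.5]}]' 0 20
```

```text
t: 1.3
ee_pos: [0.451, 0.0277, 0.2499]
tool_rot: [0.0, 0.598, 0.801, 0.0]
contact_force: [1.0, -0.6, 0.2]
gripper_width: 0.998
gripper_force: 0.0
```

```bash
python3 -m jog '[{"travel":[3.2,6.5,0],"angular":[0,0,1.335]},{"travel":[3.2,6.5,0],"angular":[0,0,1.335]},{"travel":[3.2,6.5,0],"angular":[0,0,1.335]},{"travel":[3.2,6.5,0],"angular":[0,0,1.335]},{"travel":[3.2,6.5,0],"angular":[0,0,1.335]},{"travel":[3.2,6.5,0],"angular":[0,0,1.335]},{"travel":[3.2,6.5,0],"angular":[0,0,1.335]},{"travel":[3.2,6.5,0],"angular":[0,0,1.335]},{"travel":[3.2,6.5,0],"angular":[0,0,1.335]},{"travel":[3.2,6.5,0],"angular":[0,0,1.335]},{"travel":[3.2,6.5,0],"angular":[0,0,1.335]},{"travel":[3.2,6.5,0],"angular":[0,0,1.335]}]'
cat >> h.py <<'E'
def st(axis):
    o=manip.get_obs(); p=o["ee_pos"]; w,x,y,z=o["tool_rot"]
    yaw=np.degrees(np.arctan2(2*(y*y)-1+2*w*w,2*(x*y-w*z))); d=p[:2]-axis; r=np.hypot(*d); phi=np.degrees(np.arctan2(d[1],d[0]))
    n=d/r; t=np.array([n[1],-n[0]]) # clockwise tangent
    F=o["contact_force"]; print("t",round(o["t"],2),"p",p.round(4),"yaw",yaw.round(1),"phi",phi.round(1),"r",r.round(4),"Fcw",(F[:2]@t).round(2),"Frad",(F[:2]@n).round(2),"Fz",F[2].round(2),"w",round(o["gripper_width"],3),"gf",round(o["gripper_force"],1),"q6",o["joint_positions"][5].round(2))
ISO=np.array([.5572,.0962]); SEL=np.array([.5887,-.0292])
E
python3 -c "from h import *; st(ISO)"
```

```text
t: 2.5
ee_pos: [0.4826, 0.0906, 0.2499]
tool_rot: [-0.0, -0.024, 1.0, 0.0]
contact_force: [0.8, -0.1, 0.6]
gripper_width: 1.0
gripper_force: 0.0
t 2.5 p [0.4826 0.0906 0.2499] yaw 92.8 phi -175.7 r 0.0748 Fcw -0.14 Frad -0.78 Fz 0.56 w 1.0 gf 0.0 q6 -1.51
```

```bash
python3 -m jog '[{"travel":[0,0.2,-4],"angular":[0,0,0]},{"travel":[0,0.2,-8],"angular":[0,0,0]},{"travel":[0,0.2,-11],"angular":[0,0,0]},{"travel":[0,0.2,-13.5],"angular":[0,0,0]},{"travel":[0,0.2,-15],"angular":[0,0,0]},{"travel":[0,0.2,-15.8],"angular":[0,0,0]},{"travel":[0,0.2,-15.8],"angular":[0,0,0]}]' 0 20 && python3 -m jog '[{"travel":[0,0,0],"angular":[0,0,0]},{"travel":[0,0,0],"angular":[0,0,0]},{"travel":[0,0,0],"angular":[0,0,0]},{"travel":[0,0,0],"angular":[0,0,0]},{"travel":[0,0,0],"angular":[0,0,0]},{"travel":[0,0,0],"angular":[0,0,0]},{"travel":[0,0,0],"angular":[0,0,0]},{"travel":[0,0,0],"angular":[0,0,0]},{"travel":[0,0,0],"angular":[0,0,0]},{"travel":[0,0,0],"angular":[0,0,0]}]' 1 20
python3 - <<'E'
from h import *
st(ISO)
s=snapshot("top"); a=s["color"][140:260,185:345,::-1]; s=snapshot("side"); b=s["color"][150:300,200:360,::-1]
cv2.imwrite("pics/g1.png",np.hstack([cv2.resize(a,(400,300)),cv2.resize(b,(400,300))]))
E
```

```text
t: 3.2
ee_pos: [0.4823, 0.0925, 0.0913]
tool_rot: [-0.001, -0.025, 1.0, -0.0]
contact_force: [-0.7, -0.2, 0.5]
gripper_width: 0.996
gripper_force: 0.0
t: 4.2
ee_pos: [0.4827, 0.0926, 0.0923]
tool_rot: [0.0, -0.026, 1.0, 0.0]
contact_force: [-3.0, 1.1, 5.4]
gripper_width: 0.177
gripper_force: 21.8
t 4.2 p [0.4827 0.0926 0.0923] yaw 92.9 phi -177.3 r 0.0746 Fcw 1.22 Frad 2.95 Fz 5.41 w 0.177 gf 21.8 q6 -1.51
```

View pics/g1.png

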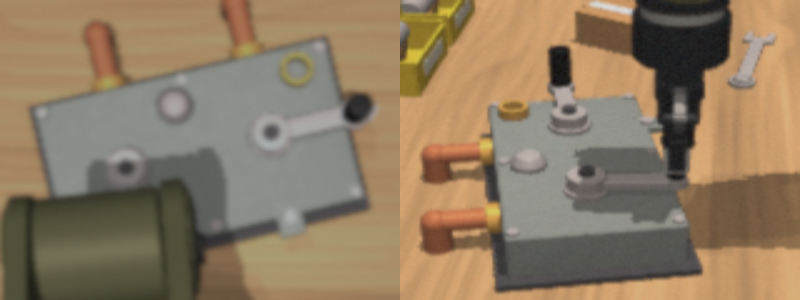

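The post is gripped at 11.4° clockwise of the rig's -x. The next script works out the shifts along the arc.

```bash
python3 - <<'E'
from h import *
f0=np.radians(182.7); r=.0748
P=lambda a: ISO*100+100*r*np.array([np.cos(f0-a),np.sin(f0-a)])
print([ (round(float(a),1),*(P(np.radians(a))-P(0)).round(2).tolist(),round(float(-np.radians(a)),3)) for a in range(3,37,3)])
print("deltas 1.5deg")
print([(float(a),*(P(np.radians(a+1.5))-P(np.radians(a))).round(2).tolist()) for a in np.arange(36,111,3)])
E
```

```text
[(3.0, -0.01, 0.39, -0.052), (6.0, 0.0, 0.78, -0.105), (9.0, 0.04, 1.17, -0.157), (12.0, 0.09, 1.56, -0.209), (15.0, 0.16, 1.95, -0.262), (18.0, 0.26, 2.33, -0.314), (21.0, 0.37, 2.7, -0.367), (24.0, 0.5, 3.07, -0.419), (27.0, 0.65, 3.43, -0.471), (30.0, 0.82, 3.78, -0.524), (33.0, 1.01, 4.13, -0.576), (36.0, 1.22, 4.46, -0.628)]
deltas 1.5deg
[(36.0, 0.11, 0.16), (39.0, 0.12, 0.16), (42.0, 0.13, 0.15), (45.0, 0.13, 0.14), (48.0, 0.14, 0.14), (51.0, 0.15, 0.13), (54.0, 0.15, 0.12), (57.0, 0.16, 0.11), (60.0, 0.17, 0.1), (63.0, 0.17, 0.09), (66.0, 0.18, 0.09), (69.0, 0.18, 0.08), (72.0, 0.18, 0.07), (75.0, 0.19, 0.06), (78.0, 0.19, 0.05), (81.0, 0.19, 0.04), (84.0, 0.19, 0.03), (87.0, 0.2, 0.02), (90.0, 0.2, 0.01), (93.0, 0.2, -0.0), (96.0, 0.2, -0.01), (99.0, 0.19, -0.02), (102.0, 0.19, -0.03), (105.0, 0.19, -0.04), (108.0, 0.19, -0.05)]
```

```bash
python3 -m jog '[{"travel":[-0.01,0.39,0],"angular":[0,0,-0.052]},{"travel":[0,0.78,0],"angular":[0,0,-0.105]},{"travel":[0.04,1.17,0],"angular":[0,0,-0.157]},{"travel":[0.09,1.56,0],"angular":[0,0,-0.209]},{"travel":[0.16,1.95,0],"angular":[0,0,-0.262]},{"travel":[0.26,2.33,0],"angular":[0,0,-0.314]}]' >/dev/null; python3 -c "from h import *; st(ISO)"
```

```text
t 4.9 p [0.4845 0.116  0.0923] yaw 74.8 phi 164.8 r 0.0753 Fcw -3.22 Frad 10.87 Fz 11.27 w 0.181 gf 22.5 q6 -1.14
```

```bash
python3 -m jog '[{"travel":[0.11,0.37,0],"angular":[0,0,-0.053]},{"travel":[0.24,0.74,0],"angular":[0,0,-0.105]},{"travel":[0.39,1.1,0],"angular":[0,0,-0.157]},{"travel":[0.56,1.45,0],"angular":[0,0,-0.21]},{"travel":[0.75,1.8,0],"angular":[0,0,-0.262]},{"travel":[0.96,2.13,0],"angular":[0,0,-0.314]},{"travel":[0.96,2.13,0],"angular":[0,0,-0.314]}]' >/dev/null; python3 -c "from h import *; st(ISO)"
```

```text
t 5.6 p [0.4938 0.1383 0.0923] yaw 56.9 phi 146.4 r 0.0761 Fcw 1.66 Frad 17.18 Fz 11.91 w 0.175 gf 22.5 q6 -0.79
```

Radial force builds up because the real axis is about 2 mm further in +y, near (0.5574, 0.0986). I relax that first, then feel forward in guarded steps, with a check that stops the chain on resistance.

```bash
sed -i 's/^ISO=.*/ISO=np.array([.5574,.0986]); SEL=np.array([.5887,-.0292])/' h.py
cat > g.py <<'E'
import sys; from h import *
ax=ISO if sys.argv[1]=="i" else SEL; st(ax)
o=manip.get_obs(); d=o["ee_pos"][:2]-ax; n=d/np.hypot(*d); sys.exit(int(-(o["contact_force"][:2]@[n[1],-n[0]])>float(sys.argv[2])))
E
python3 -m jog '[{"travel":[-0.12,0.11,0],"angular":[0,0,0]},{"travel":[-0.12,0.11,0],"angular":[0,0,0]}]' >/dev/null; python3 g.py i 9 && 
python3 -m jog '[{"travel":[0.11,0.16,0],"angular":[0,0,-0.026]},{"travel":[0.11,0.16,0],"angular":[0,0,-0.026]}]' >/dev/null; python3 g.py i 9 && 
python3 -m jog '[{"travel":[0.11,0.16,0],"angular":[0,0,-0.026]},{"travel":[0.11,0.16,0],"angular":[0,0,-0.026]}]' >/dev/null; python3 g.py i 9 
```

```text
t 5.8 p [0.4938 0.1384 0.0923] yaw 57.0 phi 148.0 r 0.075 Fcw 0.11 Frad 3.03 Fz 6.92 w 0.179 gf 21.9 q6 -0.79
t 6.0 p [0.4948 0.1399 0.0923] yaw 55.4 phi 146.6 r 0.0751 Fcw -0.51 Frad 4.68 Fz 7.78 w 0.179 gf 22.1 q6 -0.76
t 6.2 p [0.4958 0.1416 0.0923] yaw 53.9 phi 145.1 r 0.0751 Fcw -1.65 Frad 3.79 Fz 7.91 w 0.176 gf 22.1 q6 -0.73
```

```bash
set -e
python3 -m jog '[{"travel":[0.12,0.16,0],"angular":[0,0,-0.026]},{"travel":[0.12,0.16,0],"angular":[0,0,-0.026]}]' >/dev/null; python3 g.py i 5
python3 -m jog '[{"travel":[0.12,0.16,0],"angular":[0,0,-0.026]},{"travel":[0.12,0.16,0],"angular":[0,0,-0.026]}]' >/dev/null; python3 g.py i 5
python3 -m jog '[{"travel":[0.13,0.15,0],"angular":[0,0,-0.026]},{"travel":[0.13,0.15,0],"angular":[0,0,-0.026]}]' >/dev/null; python3 g.py i 5
python3 -m jog '[{"travel":[0.13,0.15,0],"angular":[0,0,-0.026]},{"travel":[0.13,0.15,0],"angular":[0,0,-0.026]}]' >/dev/null; python3 g.py i 5
python3 -m jog '[{"travel":[0.13,0.14,0],"angular":[0,0,-0.026]},{"travel":[0.13,0.14,0],"angular":[0,0,-0.026]}]' >/dev/null; python3 g.py i 5
python3 -m jog '[{"travel":[0.13,0.14,0],"angular":[0,0,-0.026]},{"travel":[0.13,0.14,0],"angular":[0,0,-0.026]}]' >/dev/null; python3 g.py i 5
python3 -m jog '[{"travel":[0.14,0.14,0],"angular":[0,0,-0.026]},{"travel":[0.14,0.14,0],"angular":[0,0,-0.026]}]' >/dev/null; python3 g.py i 5
python3 -m jog '[{"travel":[0.14,0.14,0],"angular":[0,0,-0.026]},{"travel":[0.14,0.14,0],"angular":[0,0,-0.026]}]' >/dev/null; python3 g.py i 5
python3 -m jog '[{"travel":[0.15,0.13,0],"angular":[0,0,-0.026]},{"travel":[0.15,0.13,0],"angular":[0,0,-0.026]}]' >/dev/null; python3 g.py i 5
python3 -m jog '[{"travel":[0.15,0.13,0],"angular":[0,0,-0.026]},{"travel":[0.15,0.13,0],"angular":[0,0,-0.026]}]' >/dev/null; python3 g.py i 5
python3 -m jog '[{"travel":[0.15,0.12,0],"angular":[0,0,-0.026]},{"travel":[0.15,0.12,0],"angular":[0,0,-0.026]}]' >/dev/null; python3 g.py i 5
python3 -m jog '[{"travel":[0.15,0.12,0],"angular":[0,0,-0.026]},{"travel":[0.15,0.12,0],"angular":[0,0,-0.026]}]' >/dev/null; python3 g.py i 5
```

```text
t 6.4 p [0.497  0.1432 0.0922] yaw 52.4 phi 143.6 r 0.0751 Fcw -2.2 Frad 4.27 Fz 7.01 w 0.183 gf 22.1 q6 -0.71
t 6.6 p [0.4982 0.1448 0.0923] yaw 50.9 phi 142.0 r 0.0751 Fcw -2.63 Frad 4.03 Fz 7.06 w 0.181 gf 22.1 q6 -0.68
t 6.8 p [0.4995 0.1463 0.0923] yaw 49.4 phi 140.5 r 0.0751 Fcw -1.5 Frad 4.7 Fz 7.44 w 0.181 gf 22.1 q6 -0.65
t 7.0 p [0.5008 0.1479 0.0923] yaw 48.0 phi 139.0 r 0.0751 Fcw -2.07 Frad 6.1 Fz 8.34 w 0.178 gf 22.1 q6 -0.62
t 7.2 p [0.502  0.1493 0.0923] yaw 46.5 phi 137.5 r 0.075 Fcw -2.05 Frad 4.51 Fz 7.59 w 0.177 gf 22.1 q6 -0.59
t 7.4 p [0.5033 0.1507 0.0923] yaw 45.0 phi 136.1 r 0.0751 Fcw -2.39 Frad 4.18 Fz 7.76 w 0.179 gf 22.1 q6 -0.56
t 7.6 p [0.5048 0.1521 0.0923] yaw 43.5 phi 134.5 r 0.0751 Fcw -2.04 Frad 5.78 Fz 8.71 w 0.18 gf 22.1 q6 -0.54
t 7.8 p [0.5062 0.1535 0.0923] yaw 42.0 phi 133.0 r 0.0751 Fcw -1.54 Frad 4.06 Fz 8.38 w 0.182 gf 22.1 q6 -0.51
t 8.0 p [0.5077 0.1548 0.0923] yaw 40.5 phi 131.5 r 0.075 Fcw -1.88 Frad 3.96 Fz 7.81 w 0.179 gf 22.1 q6 -0.48
t 8.2 p [0.5091 0.1561 0.0923] yaw 39.0 phi 130.0 r 0.0751 Fcw -2.22 Frad 4.78 Fz 6.66 w 0.179 gf 22.1 q6 -0.45
t 8.4 p [0.5107 0.1573 0.0923] yaw 37.5 phi 128.5 r 0.0751 Fcw -1.08 Frad 4.3 Fz 7.74 w 0.182 gf 22.1 q6 -0.43
t 8.6 p [0.5122 0.1585 0.0923] yaw 36.0 phi 127.0 r 0.0751 Fcw -2.36 Frad 5.34 Fz 7.96 w 0.179 gf 22.1 q6 -0.4
```

```bash
set -e
python3 -m jog '[{"travel":[0.16,0.12,0],"angular":[0,0,-0.026]},{"travel":[0.16,0.12,0],"angular":[0,0,-0.026]}]' >/dev/null; python3 g.py i 5
python3 -m jog '[{"travel":[0.16,0.11,0],"angular":[0,0,-0.026]},{"travel":[0.16,0.11,0],"angular":[0,0,-0.026]}]' >/dev/null; python3 g.py i 5
python3 -m jog '[{"travel":[0.16,0.11,0],"angular":[0,0,-0.026]},{"travel":[0.16,0.11,0],"angular":[0,0,-0.026]}]' >/dev/null; python3 g.py i 5
python3 -m jog '[{"travel":[0.17,0.10,0],"angular":[0,0,-0.026]},{"travel":[0.17,0.10,0],"angular":[0,0,-0.026]}]' >/dev/null; python3 g.py i 5
python3 -m jog '[{"travel":[0.17,0.10,0],"angular":[0,0,-0.026]},{"travel":[0.17,0.10,0],"angular":[0,0,-0.026]}]' >/dev/null; python3 g.py i 5
python3 -m jog '[{"travel":[0.17,0.09,0],"angular":[0,0,-0.026]},{"travel":[0.17,0.09,0],"angular":[0,0,-0.026]}]' >/dev/null; python3 g.py i 5
python3 -m jog '[{"travel":[0.17,0.09,0],"angular":[0,0,-0.026]},{"travel":[0.17,0.09,0],"angular":[0,0,-0.026]}]' >/dev/null; python3 g.py i 5
python3 -m jog '[{"travel":[0.18,0.09,0],"angular":[0,0,-0.026]},{"travel":[0.18,0.09,0],"angular":[0,0,-0.026]}]' >/dev/null; python3 g.py i 5
python3 -m jog '[{"travel":[0.18,0.08,0],"angular":[0,0,-0.026]},{"travel":[0.18,0.08,0],"angular":[0,0,-0.026]}]' >/dev/null; python3 g.py i 5
python3 -m jog '[{"travel":[0.18,0.08,0],"angular":[0,0,-0.026]},{"travel":[0.18,0.08,0],"angular":[0,0,-0.026]}]' >/dev/null; python3 g.py i 5
python3 -m jog '[{"travel":[0.18,0.07,0],"angular":[0,0,-0.026]},{"travel":[0.18,0.07,0],"angular":[0,0,-0.026]}]' >/dev/null; python3 g.py i 5
python3 -m jog '[{"travel":[0.18,0.07,0],"angular":[0,0,-0.026]},{"travel":[0.18,0.07,0],"angular":[0,0,-0.026]}]' >/dev/null; python3 g.py i 5
python3 -m jog '[{"travel":[0.19,0.06,0],"angular":[0,0,-0.026]},{"travel":[0.19,0.06,0],"angular":[0,0,-0.026]}]' >/dev/null; python3 g.py i 5
python3 -m jog '[{"travel":[0.19,0.06,0],"angular":[0,0,-0.026]},{"travel":[0.19,0.06,0],"angular":[0,0,-0.026]}]' >/dev/null; python3 g.py i 5
python3 -m jog '[{"travel":[0.19,0.05,0],"angular":[0,0,-0.026]},{"travel":[0.19,0.05,0],"angular":[0,0,-0.026]}]' >/dev/null; python3 g.py i 5
```

```text
t 8.8 p [0.5138 0.1597 0.0923] yaw 34.5 phi 125.5 r 0.0751 Fcw -2.73 Frad 4.11 Fz 7.51 w 0.18 gf 22.1 q6 -0.37
t 9.0 p [0.5154 0.1608 0.0923] yaw 33.1 phi 124.0 r 0.0751 Fcw -2.69 Frad 5.16 Fz 6.66 w 0.183 gf 22.1 q6 -0.34
t 9.2 p [0.517  0.1619 0.0923] yaw 31.6 phi 122.5 r 0.0751 Fcw -2.51 Frad 4.0 Fz 6.08 w 0.179 gf 22.1 q6 -0.32
t 9.4 p [0.5187 0.1629 0.0923] yaw 30.1 phi 121.0 r 0.0751 Fcw -2.41 Frad 4.03 Fz 7.73 w 0.181 gf 22.1 q6 -0.29
t 9.6 p [0.5204 0.1639 0.0923] yaw 28.6 phi 119.5 r 0.0751 Fcw -2.8 Frad 4.23 Fz 7.47 w 0.177 gf 22.1 q6 -0.26
t 9.8 p [0.5221 0.1649 0.0923] yaw 27.1 phi 118.0 r 0.0751 Fcw -1.63 Frad 3.68 Fz 7.26 w 0.181 gf 22.1 q6 -0.23
t 10.0 p [0.5238 0.1658 0.0923] yaw 25.6 phi 116.6 r 0.0751 Fcw -2.46 Frad 4.71 Fz 7.68 w 0.183 gf 22.0 q6 -0.21
t 10.2 p [0.5256 0.1666 0.0923] yaw 24.1 phi 115.0 r 0.0751 Fcw -2.93 Frad 4.46 Fz 7.16 w 0.183 gf 22.0 q6 -0.18
t 10.4 p [0.5275 0.1675 0.0923] yaw 22.6 phi 113.5 r 0.0751 Fcw -2.22 Frad 3.67 Fz 7.65 w 0.176 gf 22.0 q6 -0.15
t 10.6 p [0.5293 0.1682 0.0923] yaw 21.1 phi 112.0 r 0.0751 Fcw -2.28 Frad 3.2 Fz 6.85 w 0.181 gf 22.0 q6 -0.13
t 10.8 p [0.5311 0.1689 0.0923] yaw 19.6 phi 110.5 r 0.0751 Fcw -2.98 Frad 3.17 Fz 6.07 w 0.182 gf 22.0 q6 -0.1
t 11.0 p [0.5329 0.1695 0.0923] yaw 18.2 phi 109.0 r 0.0751 Fcw -1.46 Frad 2.36 Fz 7.3 w 0.177 gf 22.0 q6 -0.07
t 11.2 p [0.5348 0.1702 0.0923] yaw 16.7 phi 107.5 r 0.0751 Fcw -2.2 Frad 2.33 Fz 7.11 w 0.181 gf 22.0 q6 -0.05
t 11.4 p [0.5367 0.1708 0.0923] yaw 15.2 phi 106.0 r 0.0751 Fcw -2.55 Frad 2.73 Fz 6.21 w 0.177 gf 22.0 q6 -0.02
t 11.6 p [0.5386 0.1713 0.0923] yaw 13.7 phi 104.5 r 0.0751 Fcw -3.23 Frad 2.36 Fz 7.24 w 0.181 gf 22.0 q6 0.0
```

```bash
set -e
python3 -m jog '[{"travel":[0.19,0.05,0],"angular":[0,0,-0.026]},{"travel":[0.19,0.05,0],"angular":[0,0,-0.026]}]' >/dev/null; python3 g.py i 5
python3 -m jog '[{"travel":[0.19,0.04,0],"angular":[0,0,-0.026]},{"travel":[0.19,0.04,0],"angular":[0,0,-0.026]}]' >/dev/null; python3 g.py i 5
python3 -m jog '[{"travel":[0.19,0.04,0],"angular":[0,0,-0.026]},{"travel":[0.19,0.04,0],"angular":[0,0,-0.026]}]' >/dev/null; python3 g.py i 5
python3 -m jog '[{"travel":[0.19,0.03,0],"angular":[0,0,-0.026]},{"travel":[0.19,0.03,0],"angular":[0,0,-0.026]}]' >/dev/null; python3 g.py i 5
python3 -m jog '[{"travel":[0.19,0.03,0],"angular":[0,0,-0.026]},{"travel":[0.19,0.03,0],"angular":[0,0,-0.026]}]' >/dev/null; python3 g.py i 5
python3 -m jog '[{"travel":[0.2,0.02,0],"angular":[0,0,-0.026]},{"travel":[0.2,0.02,0],"angular":[0,0,-0.026]}]' >/dev/null; python3 g.py i 5
python3 -m jog '[{"travel":[0.2,0.02,0],"angular":[0,0,-0.026]},{"travel":[0.2,0.02,0],"angular":[0,0,-0.026]}]' >/dev/null; python3 g.py i 5
python3 -m jog '[{"travel":[0.2,0.01,0],"angular":[0,0,-0.026]},{"travel":[0.2,0.01,0],"angular":[0,0,-0.026]}]' >/dev/null; python3 g.py i 5
python3 -m jog '[{"travel":[0.2,0.01,0],"angular":[0,0,-0.026]},{"travel":[0.2,0.01,0],"angular":[0,0,-0.026]}]' >/dev/null; python3 g.py i 5
python3 -m jog '[{"travel":[0.2,0,0],"angular":[0,0,-0.026]},{"travel":[0.2,0,0],"angular":[0,0,-0.026]}]' >/dev/null; python3 g.py i 5
python3 -m jog '[{"travel":[0.2,0,0],"angular":[0,0,-0.026]},{"travel":[0.2,0,0],"angular":[0,0,-0.026]}]' >/dev/null; python3 g.py i 5
python3 -m jog '[{"travel":[0.2,-0.01,0],"angular":[0,0,-0.026]},{"travel":[0.2,-0.01,0],"angular":[0,0,-0.026]}]' >/dev/null; python3 g.py i 5
python3 -m jog '[{"travel":[0.2,-0.01,0],"angular":[0,0,-0.026]},{"travel":[0.2,-0.01,0],"angular":[0,0,-0.026]}]' >/dev/null; python3 g.py i 5
python3 -m jog '[{"travel":[0.19,-0.02,0],"angular":[0,0,-0.026]},{"travel":[0.19,-0.02,0],"angular":[0,0,-0.026]}]' >/dev/null; python3 g.py i 5
python3 -m jog '[{"travel":[0.19,-0.02,0],"angular":[0,0,-0.026]},{"travel":[0.19,-0.02,0],"angular":[0,0,-0.026]}]' >/dev/null; python3 g.py i 5
python3 -m jog '[{"travel":[0.19,-0.03,0],"angular":[0,0,-0.026]},{"travel":[0.19,-0.03,0],"angular":[0,0,-0.026]}]' >/dev/null; python3 g.py i 5
```

```text
t 11.8 p [0.5405 0.1717 0.0923] yaw 12.2 phi 103.0 r 0.0751 Fcw -2.27 Frad 2.83 Fz 8.02 w 0.18 gf 22.0 q6 0.03
t 12.0 p [0.5424 0.1722 0.0923] yaw 10.7 phi 101.5 r 0.0751 Fcw -3.35 Frad 1.19 Fz 6.72 w 0.18 gf 22.0 q6 0.06
t 12.2 p [0.5443 0.1725 0.0923] yaw 9.2 phi 100.0 r 0.0751 Fcw -3.21 Frad 1.46 Fz 7.05 w 0.179 gf 22.0 q6 0.08
t 12.4 p [0.5462 0.1728 0.0923] yaw 7.7 phi 98.6 r 0.0751 Fcw -3.26 Frad 1.82 Fz 6.45 w 0.185 gf 22.0 q6 0.11
t 12.6 p [0.5481 0.1731 0.0923] yaw 6.2 phi 97.1 r 0.0751 Fcw -2.72 Frad 1.72 Fz 7.1 w 0.176 gf 22.0 q6 0.13
t 12.8 p [0.5501 0.1734 0.0923] yaw 4.8 phi 95.6 r 0.0751 Fcw -2.16 Frad 1.56 Fz 6.6 w 0.181 gf 22.0 q6 0.16
t 13.0 p [0.5521 0.1735 0.0923] yaw 3.3 phi 94.0 r 0.0751 Fcw -3.02 Frad 0.61 Fz 6.87 w 0.178 gf 22.0 q6 0.18
t 13.2 p [0.5541 0.1736 0.0923] yaw 1.8 phi 92.5 r 0.0751 Fcw -3.02 Frad 0.57 Fz 6.32 w 0.181 gf 22.0 q6 0.21
t 13.4 p [0.5561 0.1737 0.0923] yaw 0.3 phi 91.0 r 0.0751 Fcw -3.46 Frad 0.52 Fz 7.37 w 0.178 gf 22.0 q6 0.23
t 13.6 p [0.5578 0.1737 0.0923] yaw -1.2 phi 89.7 r 0.0751 Fcw -6.58 Frad 1.12 Fz 7.68 w 0.178 gf 22.2 q6 0.26
```

The stop was touched near φ = 90° (104° clockwise). I press a little further.

```bash
set -e
python3 -m jog '[{"travel":[0.1,0,0],"angular":[0,0,-0.01]},{"travel":[0.1,0,0],"angular":[0,0,-0.01]}]' >/dev/null; python3 g.py i 11
python3 -m jog '[{"travel":[0.07,0,0],"angular":[0,0,-0.01]},{"travel":[0.07,0,0],"angular":[0,0,-0.01]}]' >/dev/null; python3 g.py i 10
python3 -m jog '[{"travel":[0.05,0,0],"angular":[0,0,0]},{"travel":[0.05,0,0],"angular":[0,0,0]}]' >/dev/null; python3 g.py i 10
```

```text
t 13.8 p [0.5585 0.1737 0.0923] yaw -1.7 phi 89.2 r 0.0751 Fcw -9.6 Frad -0.52 Fz 10.58 w 0.179 gf 22.4 q6 0.27
t 14.0 p [0.559  0.1737 0.0922] yaw -2.3 phi 88.8 r 0.0751 Fcw -10.24 Frad 0.15 Fz 10.39 w 0.182 gf 22.5 q6 0.28
```

```bash
set -e
python3 -m jog '[{"travel":[0,0,0],"angular":[0,0,0]},{"travel":[0,0,0],"angular":[0,0,0]},{"travel":[-0.1,0,0],"angular":[0,0,0]},{"travel":[-0.2,0,0],"angular":[0,0,0]},{"travel":[-0.2,0,0],"angular":[0,0,0]}]' >/dev/null; python3 g.py i 20
python3 -m jog '[{"travel":[0,0,0],"angular":[0,0,0]},{"travel":[0,0,0],"angular":[0,0,0]},{"travel":[0,0,0],"angular":[0,0,0]},{"travel":[0,0,0],"angular":[0,0,0]},{"travel":[0,0,0],"angular":[0,0,0]},{"travel":[0,0,0],"angular":[0,0,0]},{"travel":[0,0,0],"angular":[0,0,0]},{"travel":[0,0,0],"angular":[0,0,0]}]' 0 20
python3 -m jog '[{"travel":[0,0,2],"angular":[0,0,0]},{"travel":[0,0,5],"angular":[0,0,0]},{"travel":[0,0,9],"angular":[0,0,0]},{"travel":[0,0,12],"angular":[0,0,0]},{"travel":[0,0,12],"angular":[0,0,0]}]'; python3 g.py i 20
```

```text
t 14.5 p [0.5577 0.1737 0.0923] yaw -2.3 phi 89.8 r 0.0751 Fcw -3.57 Frad 0.94 Fz 6.57 w 0.18 gf 22.0 q6 0.28
t: 15.3
ee_pos: [0.5577, 0.1735, 0.0919]
tool_rot: [-0.0, 0.721, 0.693, -0.0]
contact_force: [-0.2, -0.1, -0.1]
gripper_width: 1.0
gripper_force: 0.0
t: 15.8
ee_pos: [0.5591, 0.1739, 0.2166]
tool_rot: [0.002, 0.721, 0.693, 0.003]
contact_force: [-0.6, 0.3, 0.5]
gripper_width: 1.002
gripper_force: 0.0
t 15.8 p [0.5591 0.1739 0.2166] yaw -2.3 phi 88.7 r 0.0753 Fcw -0.58 Frad 0.25 Fz 0.48 w 1.002 gf 0.0 q6 0.28
```

```bash
set -e
python3 -m jog '[{"travel":[1,-4.5,0],"angular":[0,0,0.05]},{"travel":[1.8,-9,0],"angular":[0,0,0.1]},{"travel":[2.7,-14,0],"angular":[0,0,0.15]},{"travel":[3.6,-19,0],"angular":[0,0,0.2]},{"travel":[4.4,-24,0],"angular":[0,0,0.25]},{"travel":[4.9,-27.3,0],"angular":[0,0,0.286]},{"travel":[4.9,-27.3,0],"angular":[0,0,0.286]},{"travel":[4.9,-27.3,0],"angular":[0,0,0.286]},{"travel":[4.9,-27.3,0],"angular":[0,0,0.286]}]' >/dev/null
python3 - <<'E'
from h import *
st(SEL)
s=snapshot("side");P=cloud(s)
near=(s["z_map"]>0)&(np.hypot(P[...,0]-.607,P[...,1]+.1)<.025)&(P[...,2]>.085)&(P[...,2]<.135)
q=P[near]; print(len(q),q.mean(0).round(4),q.min(0).round(3),q.max(0).round(3))
E
```

```text
t 16.7 p [ 0.6066 -0.0986  0.2115] yaw 14.1 phi -75.5 r 0.0716 Fcw -0.22 Frad -0.45 Fz -0.26 w 0.998 gf 0.0 q6 -0.47
159 [ 0.6052 -0.0931  0.1097] [ 0.595 -0.108  0.086] [ 0.617 -0.085  0.13 ]
```

```bash
set -e
python3 -m jog '[{"travel":[0,-0.1,-4],"angular":[0,0,0]},{"travel":[0,-0.1,-7],"angular":[0,0,0]},{"travel":[0,-0.1,-9.5],"angular":[0,0,0]},{"travel":[0,-0.1,-11],"angular":[0,0,0]},{"travel":[0,-0.1,-12],"angular":[0,0,0]},{"travel":[0,-0.1,-12],"angular":[0,0,0]}]' >/dev/null; python3 g.py s 5
python3 -m jog '[{"travel":[0,0,0],"angular":[0,0,0]},{"travel":[0,0,0],"angular":[0,0,0]},{"travel":[0,0,0],"angular":[0,0,0]},{"travel":[0,0,0],"angular":[0,0,0]},{"travel":[0,0,0],"angular":[0,0,0]},{"travel":[0,0,0],"angular":[0,0,0]},{"travel":[0,0,0],"angular":[0,0,0]},{"travel":[0,0,0],"angular":[0,0,0]},{"travel":[0,0,0],"angular":[0,0,0]}]' 1 20 >/dev/null; python3 g.py s 5
python3 - <<'E'
from h import *
s=snapshot("top"); a=s["color"][140:260,185:345,::-1]; s=snapshot("side"); b=s["color"][150:300,200:360,::-1]
cv2.imwrite("pics/g2.png",np.hstack([cv2.resize(a,(400,300)),cv2.resize(b,(400,300))]))
E
```

```text
t 17.35 p [ 0.6066 -0.1     0.0913] yaw 14.1 phi -75.8 r 0.073 Fcw 0.49 Frad -0.09 Fz 0.53 w 1.0 gf 0.0 q6 -0.47
t 18.25 p [ 0.6069 -0.1005  0.0924] yaw 14.1 phi -75.7 r 0.0736 Fcw 0.19 Frad -0.34 Fz 5.96 w 0.251 gf 22.0 q6 -0.47
```

View pics/g2.png

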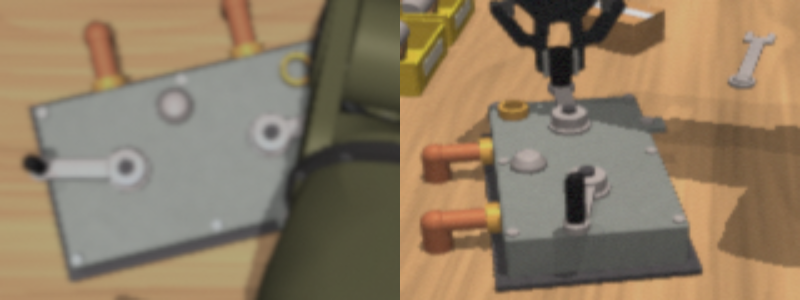

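```bash
sed -i 's/SEL=.*/SEL=np.array([.589,-.0275])/' h.py; python3 - <<'E'
from h import *
f0=np.radians(-76.2)
P=lambda a: SEL*100+7.5*np.array([np.cos(f0-np.radians(a)),np.sin(f0-np.radians(a))])
for b in(0,6,30,54,78): print(b,[(*(P(a)-P(b)).round(2).tolist(),round(float(-np.radians(a-b)),3)) for a in np.arange(b+3,min(b+24,90)+.1,3)])
E
set -e
python3 -m jog '[{"travel":[-0.19,-0.05,0],"angular":[0,0,-0.026]},{"travel":[-0.19,-0.05,0],"angular":[0,0,-0.026]}]' >/dev/null; python3 g.py s 8
python3 -m jog '[{"travel":[-0.19,-0.04,0],"angular":[0,0,-0.026]},{"travel":[-0.19,-0.04,0],"angular":[0,0,-0.026]}]' >/dev/null; python3 g.py s 8
python3 -m jog '[{"travel":[-0.19,-0.03,0],"angular":[0,0,-0.026]},{"travel":[-0.19,-0.03,0],"angular":[0,0,-0.026]}]' >/dev/null; python3 g.py s 8
python3 -m jog '[{"travel":[-0.19,-0.03,0],"angular":[0,0,-0.026]},{"travel":[-0.19,-0.03,0],"angular":[0,0,-0.026]}]' >/dev/null; python3 g.py s 8
```

```text
0 [(-0.38, -0.08, -0.052), (-0.77, -0.15, -0.105), (-1.16, -0.19, -0.157), (-1.55, -0.21, -0.209), (-1.95, -0.21, -0.262), (-2.34, -0.2, -0.314), (-2.73, -0.16, -0.367), (-3.12, -0.1, -0.419)]
6 [(-0.39, -0.04, -0.052), (-0.78, -0.07, -0.105), (-1.17, -0.07, -0.157), (-1.57, -0.05, -0.209), (-1.96, -0.01, -0.262), (-2.35, 0.05, -0.314), (-2.73, 0.13, -0.367), (-3.11, 0.23, -0.419)]
30 [(-0.37, 0.12, -0.052), (-0.74, 0.26, -0.105), (-1.1, 0.42, -0.157), (-1.45, 0.59, -0.209), (-1.79, 0.79, -0.262), (-2.12, 1.0, -0.314), (-2.44, 1.23, -0.367), (-2.75, 1.47, -0.419)]
54 [(-0.29, 0.26, -0.052), (-0.57, 0.54, -0.105), (-0.84, 0.83, -0.157), (-1.09, 1.13, -0.209), (-1.32, 1.45, -0.262), (-1.53, 1.78, -0.314), (-1.73, 2.12, -0.367), (-1.91, 2.46, -0.419)]
78 [(-0.16, 0.36, -0.052), (-0.3, 0.72, -0.105), (-0.43, 1.1, -0.157), (-0.53, 1.48, -0.209)]
t 18.55 p [ 0.6051 -0.1009  0.0924] yaw 12.5 phi -77.6 r 0.0752 Fcw -0.96 Frad 0.32 Fz 5.94 w 0.248 gf 22.1 q6 -0.44
t 18.75 p [ 0.6031 -0.1014  0.0924] yaw 11.0 phi -79.2 r 0.0752 Fcw -1.32 Frad -0.16 Fz 5.56 w 0.251 gf 22.1 q6 -0.42
t 18.95 p [ 0.6012 -0.1017  0.0924] yaw 9.5 phi -80.7 r 0.0752 Fcw -1.16 Frad -1.34 Fz 6.13 w 0.248 gf 22.1 q6 -0.39
t 19.15 p [ 0.5993 -0.102   0.0924] yaw 8.0 phi -82.2 r 0.0752 Fcw -0.22 Frad -0.5 Fz 5.38 w 0.25 gf 22.2 q6 -0.37
```

```bash
set -e
python3 -m jog '[{"travel":[-0.2,-0.03,0],"angular":[0,0,-0.026]},{"travel":[-0.39,-0.04,0],"angular":[0,0,-0.052]}]' >/dev/null; python3 g.py s 8
python3 -m jog '[{"travel":[-0.39,-0.03,0],"angular":[0,0,-0.053]},{"travel":[-0.78,-0.03,0],"angular":[0,0,-0.105]},{"travel":[-1.18,-0.01,0],"angular":[0,0,-0.157]}]' >/dev/null; python3 g.py s 8
python3 -m jog '[{"travel":[-0.39,0.04,0],"angular":[0,0,-0.053]},{"travel":[-0.78,0.1,0],"angular":[0,0,-0.105]},{"travel":[-1.16,0.18,0],"angular":[0,0,-0.157]},{"travel":[-1.54,0.28,0],"angular":[0,0,-0.21]}]' >/dev/null; python3 g.py s 8
```

```text
t 19.35 p [ 0.5956 -0.1024  0.0924] yaw 5.0 phi -85.0 r 0.0752 Fcw -2.28 Frad 0.47 Fz 5.17 w 0.25 gf 22.1 q6 -0.32
t 19.65 p [ 0.5837 -0.1026  0.0924] yaw -4.0 phi -94.1 r 0.0753 Fcw -2.72 Frad 0.16 Fz 5.6 w 0.248 gf 22.1 q6 -0.17
t 20.05 p [ 0.5682 -0.0998  0.0924] yaw -16.1 phi -106.1 r 0.0753 Fcw -1.16 Frad 0.71 Fz 5.84 w 0.25 gf 22.1 q6 0.04
```

```bash
set -e
python3 -m jog '[{"travel":[-0.37,0.12,0],"angular":[0,0,-0.052]},{"travel":[-0.74,0.26,0],"angular":[0,0,-0.105]},{"travel":[-1.1,0.42,0],"angular":[0,0,-0.157]},{"travel":[-1.45,0.59,0],"angular":[0,0,-0.209]}]' >/dev/null; python3 g.py s 8
python3 -m jog '[{"travel":[-0.34,0.2,0],"angular":[0,0,-0.053]},{"travel":[-0.67,0.41,0],"angular":[0,0,-0.105]},{"travel":[-0.99,0.64,0],"angular":[0,0,-0.158]},{"travel":[-1.3,0.88,0],"angular":[0,0,-0.21]}]' >/dev/null; python3 g.py s 8
python3 -m jog '[{"travel":[-0.29,0.26,0],"angular":[0,0,-0.052]},{"travel":[-0.57,0.54,0],"angular":[0,0,-0.105]},{"travel":[-0.84,0.83,0],"angular":[0,0,-0.157]},{"travel":[-1.09,1.13,0],"angular":[0,0,-0.209]}]' >/dev/null; python3 g.py s 8
python3 -m jog '[{"travel":[-0.23,0.32,0],"angular":[0,0,-0.053]},{"travel":[-0.44,0.65,0],"angular":[0,0,-0.105]},{"travel":[-0.64,0.99,0],"angular":[0,0,-0.158]},{"travel":[-0.82,1.33,0],"angular":[0,0,-0.21]}]' >/dev/null; python3 g.py s 8
python3 -m jog '[{"travel":[-0.16,0.36,0],"angular":[0,0,-0.052]},{"travel":[-0.3,0.72,0],"angular":[0,0,-0.105]},{"travel":[-0.3,0.72,0],"angular":[0,0,-0.105]}]' >/dev/null; python3 g.py s 8
```

```text
t 20.45 p [ 0.5536 -0.094   0.0924] yaw -28.0 phi -118.0 r 0.0754 Fcw -1.48 Frad -0.34 Fz 5.97 w 0.252 gf 22.1 q6 0.26
t 20.85 p [ 0.5405 -0.0853  0.0924] yaw -40.1 phi -130.0 r 0.0754 Fcw -2.06 Frad 1.74 Fz 6.8 w 0.25 gf 22.2 q6 0.48
t 21.25 p [ 0.5296 -0.074   0.0924] yaw -52.0 phi -142.0 r 0.0755 Fcw -2.2 Frad 1.45 Fz 6.01 w 0.255 gf 22.2 q6 0.7
t 21.65 p [ 0.5212 -0.0607  0.0923] yaw -64.1 phi -153.9 r 0.0755 Fcw -1.13 Frad 3.99 Fz 8.35 w 0.246 gf 22.4 q6 0.93
t 21.95 p [ 0.5179 -0.053   0.0923] yaw -70.1 phi -160.2 r 0.0756 Fcw 3.17 Frad 5.83 Fz 10.98 w 0.253 gf 22.6 q6 1.05
```

```bash
set -e
python3 -m jog '[{"travel":[-0.12,0.25,0],"angular":[0,0,-0.035]},{"travel":[-0.19,0.42,0],"angular":[0,0,-0.06]},{"travel":[-0.19,0.42,0],"angular":[0,0,-0.06]}]' >/dev/null; python3 g.py s 8
python3 -m jog '[{"travel":[-0.05,0.2,0],"angular":[0,0,-0.027]},{"travel":[-0.05,0.2,0],"angular":[0,0,-0.027]}]' >/dev/null; python3 g.py s 8
python3 -m jog '[{"travel":[0,0,0],"angular":[0,0,0]},{"travel":[0,0,0],"angular":[0,0,0]},{"travel":[0,0,0],"angular":[0,0,0]},{"travel":[0,0,0],"angular":[0,0,0]},{"travel":[0,0,0],"angular":[0,0,0]},{"travel":[0,0,0],"angular":[0,0,0]},{"travel":[0,0,0],"angular":[0,0,0]},{"travel":[0,0,0],"angular":[0,0,0]}]' 0 20 >/dev/null; python3 g.py s 20
python3 -m jog '[{"travel":[0,0,2],"angular":[0,0,0]},{"travel":[0,0,6],"angular":[0,0,0]},{"travel":[0,0,11],"angular":[0,0,0]},{"travel":[-6,-8,14],"angular":[0,0,0]},{"travel":[-12,-16,14],"angular":[0,0,0]},{"travel":[-12,-20,14],"angular":[0,0,0]},{"travel":[-12,-24,14],"angular":[0,0,0]},{"travel":[-12,-24,14],"angular":[0,0,0]},{"travel":[-12,-24,14],"angular":[0,0,0]}]' >/dev/null
python3 - <<'E'
from h import *
st(SEL)
s=snapshot("top"); P=cloud(s); cv2.imwrite("pics/fin.png",cv2.resize(s["color"][140:260,185:345,::-1],None,fx=5,fy=5,interpolation=2))
near=(s["z_map"]>0)&(np.hypot(P[...,0]-.5,P[...,1]-.02)<.2)&(P[...,2]>.12)&(P[...,2]<.14)
k,l,q,c=cv2.connectedComponentsWithStats(near.astype(np.uint8))
for i in range(1,k):
    if q[i,4]>8: print(q[i],P[l==i].mean(0).round(4))
E
```

```text
t 22.25 p [ 0.5165 -0.049   0.0923] yaw -73.4 phi -163.5 r 0.0756 Fcw 1.69 Frad 1.85 Fz 7.89 w 0.252 gf 22.3 q6 1.12
t 22.45 p [ 0.5159 -0.047   0.0923] yaw -75.0 phi -165.0 r 0.0756 Fcw 0.61 Frad 2.49 Fz 8.04 w 0.249 gf 22.3 q6 1.15
t 23.25 p [ 0.516  -0.047   0.0919] yaw -74.9 phi -165.1 r 0.0755 Fcw -0.2 Frad 0.27 Fz -0.32 w 0.999 gf 0.0 q6 1.15
t 24.15 p [ 0.3946 -0.2899  0.2323] yaw -75.0 phi -126.5 r 0.3266 Fcw -0.34 Frad -0.93 Fz 0.36 w 0.995 gf 0.0 q6 0.6
[194 201   8   8  46] [0.557  0.1708 0.1308]
[299 220  10  11  84] [ 0.5177 -0.0482  0.1273]
```

View pics/fin.png

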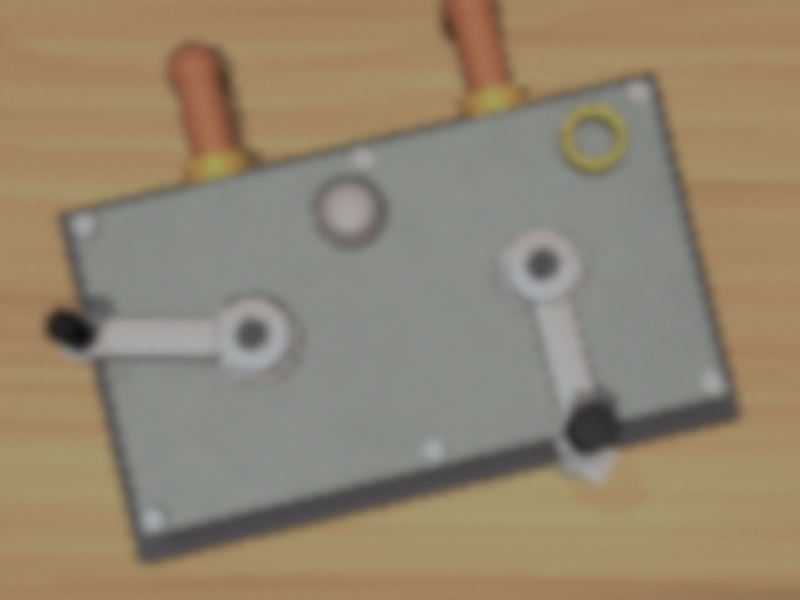

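The final picture shows the selector post at crop pixel (592,425), over the boss bracket and parallel to the casing's side edges. The isolator is home at crop pixel (70,328), nothing loose has moved, and the arm is clear.

```bash
python3 -c "from station import order; print(order.sign_off())"
```

```text
the job is handed in; nothing more can be done
None
```

I turned the isolator home with about 7.5 N above friction at its post, then set the selector over its boss about 1 mm off by my estimate, released both and handed in at about 24 s; sign-off returned no verdict.

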